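# Aim and extend the telescopic reader boom

## Task

Line up the label reader on the packing bench: turn the black aim knob until the boom's red needle points at the middle of the orange mark (not the blue one). Then press the green release button fully down, take the reader head by its yellow post and pull the telescope straight out past its first stop to the second stop, with the needle still on the orange mark. Finish while holding it fully extended, because the spring pulls it back if you let go; do not disturb the carton, the bowl and the tape roll.

Things in the scene. Friction and masses are not known exactly. Their poses are not given: they have to be found in the camera images.
- stand: Fixed dark steel base plate of the reader boom, 220 x 210 x 10 mm, bolted to the bench. Origin on the bench directly under the boom's vertical swivel axis; x is the boom's mid direction (from the swivel towards the reader head), y to the left of that, z up. Plate reaches from x -155 to +65 mm and y -155 to +55 mm. A yellow gear box 70 x 70 mm, 50 mm high, stands on it at x -20, y -110 mm and carries the aim knob.
- aim_knob (a joint): Angle of the aim knob, rad, positive counter-clockwise seen from above, range -1.8 to 1.8. The boom is geared to it: the boom turns 0.2 rad the same way (counter-clockwise for counter-clockwise) per 1 rad of knob. At 0 the knob's bar lies along the stand's x axis. Stiff (about 0.2 N m), stays where it is left.
- knob_grip (a point): Black aim knob: upright bar 44 mm long, 14 mm thick, 42 mm high, on a disc of 48 mm diameter. The point lies on its vertical turning axis, 84 mm above the bench, 14 mm below the bar's top and 26 mm above the disc. Its x axis lies along the bar, y across it (the way to pinch), z up; it turns with the knob.
- boom_pivot (a point): Point on the boom's vertical swivel axis, 45 mm above the bench (underside of the boom's aluminium housing). Turns with the boom: x along the boom towards the reader head (the direction to pull), z up. The housing is 160 mm long (x -30 to +130 mm), 44 mm wide, its top 85 mm above the bench. The boom swivels up to 0.36 rad either side by the knob; friction resists a sideways push on the head of only about 4 N (extended) to 6 N (retracted).
- needle_tip (a point): Tip of the thin red needle that sticks out of the boom's rear end, opposite to the reader head, 115 mm behind the swivel axis (x -115 mm of the boom), 25 mm above the bench. Turns with the boom: x towards the reader head, y sideways, z up. The needle points at a mark when that mark's centre has y = 0 in this frame.
- orange_mark: The wanted mark: orange disc 12 mm across, 3 mm thick, fixed on the white strip of the base plate behind the needle's tip, about 127 mm from the swivel axis and 19 to 30 mm to one side of the stand's x axis. Origin: centre of its underside, 10 mm above the bench.
- blue_mark: The other mark: a blue disc of the same size on the other side of the strip, not wanted (which side has which colour varies). Origin: centre of its underside, 10 mm above the bench.
- release_button (a joint): How far the green release button is pressed, m: 0 up, 0.008 fully down. It needs about 3 N, has no return spring and stays down once pressed. Until it is pressed more than 5 mm, a catch inside locks both telescope sections.
- button_top (a point): Middle of the top of the green release button, a round cap of 24 mm diameter on top of the boom's housing near its mouth, 98 mm ahead of the swivel axis; it stands 14 mm proud of the housing, top 99 mm above the bench, and is pressed straight down.
- mid_section (a joint): Extension of the steel middle section out of the housing, m: 0 in, 0.05 at its stop (the first stop). Drawn back by a spring of about 2 to 3 N, so it comes out first.
- inner_section (a joint): Extension of the brass inner section out of the middle section, m: 0 in, 0.05 at its stop (the second stop, 100 mm of travel in all). Drawn back by a spring of about 4 to 5.5 N, so it comes out after the first stop. Both spring back when let go.
- reader_head: Reader head at the boom's outer end: black block 36 x 46 x 36 mm with a lens on its front and a yellow pull post on top. Origin at the block's centre, 65 mm above the bench, 172 mm ahead of the swivel axis when retracted, 272 mm when fully extended. x along the boom, outwards.
- post_grip (a point): Point on the yellow pull post's vertical axis, 113 mm above the bench: a square upright post 18 x 18 mm, 50 mm tall, from 83 mm (top of the black block) to 133 mm above the bench, sides parallel to the boom's x and y. Take it from above. x along the boom, outwards (the way to pull).
- carton: Bystander: blue and white carton 90 x 120 x 100 mm on the bench, origin at the centre of its underside.
- bowl: Bystander: aluminium bowl, 130 mm across, 55 mm high, origin at the centre of its underside.
- tape_roll: Bystander: brown tape roll lying flat, 90 mm across, 25 mm high, origin at the centre of its underside.

How it is judged:
On the way, in this order (a step that is already met when the one before it is completed fails the run):
1. the needle is set on the orange mark, with the telescope still locked (y of orange_mark in the frame of needle_tip between -0.005 and 0.005 m and value of joint release_button below 0.004 m), for 0.3 s.
2. the release button is pressed down (value of joint release_button above 0.006 m), for 0.1 s.
3. the telescope is pulled out to its second stop (value of joint each of mid_section, inner_section above 0.045 m), for 0.2 s.
At the end, for the whole second after the job is handed in: The fingers hold the reader head with both telescope sections out to within 5 mm of their stops (each more than 45 of 50 mm), at rest, the release button is down, the needle's line passes within 5 mm of the centre of the orange mark, and carton, bowl and tape roll have moved less than 20 mm (all of step 3 and y of orange_mark in the frame of needle_tip between -0.005 and 0.005 m and value of joint release_button above 0.006 m and contact force between the fingers and reader_head above 2 N and linear speed of reader_head below 0.02 m/s and distance of each of carton, bowl, tape_roll from where it was at the start of the episode below 0.02 m); the arm keeps its last pose, push and grip.
It fails at once if a bystander is pushed away or knocked over (distance of any of carton, bowl, tape_roll from where it was at the start of the episode above 0.02 m or angle between any of carton, bowl, tape_roll's own z axis and vertical above 0.3 rad).
It also fails if it takes over 54 s, if anything falls off the work surface, if the arm or the gripper's body presses on something with over 40 N, if the wrist force passes 120 N, or if a joint passes its speed limit or range.

## Robot

A 6-joint arm with a two-finger parallel gripper is mounted at the origin on the work surface. World frame = base frame: x ahead of the robot, y to its left, z up, the work surface at z = 0. Lengths are in m, angles in rad, forces in N, time in s.
With the tool pointing down it reaches from about 0.35 to 0.85 m from the base axis. Payload 8.1 kg.
Tool frame: the origin (TCP) lies at the very end of the fingers, on their centre line; the grasp point (between the pads) lies 19 mm behind it; x points along the fingers, y is the direction in which the jaws open and shut, and the axes are right-handed (so a half turn about x gives the same grasp; the last joint's range is limited). The gripper opens to 93 mm and grips with 3 to 60 N. Pads are 15 mm wide; open, the fingers measure 128 mm over their backs; the gripper's body (75 mm by 188 mm) begins 65 mm behind the grasp point.
Start: joints at [-0.085, 0.13, 1.488, -0, 1.523, -0.085], TCP at [0.6, 0, 0.219] pointing down, gripper open.
Joint ranges: [-2.96, 2.96], [-0.89, 2.26], [0.02, 2.5], [-1.34, 4.48], [0, 2.73], [-2.66, 2.66]. Speed limits (rad/s): [2.39, 2.39, 2.79, 3.14, 3.14, 3.14].

## Interface

Orientations are given as a rotation vector (axis times angle).
In Python, from plant import * gives the robot as it stands. The module is installed in compiled form; this text tells all that it offers.
- The arm moves only by the tool apply_moves, never from a script. Its argument "series" is a list of rows, each an object with "jaw": the gripper's target within -1 to 1 (shut at 1, half-way at 0, fully open at -1); "linear": the shift along the tool's x, y, z normalised to -1 to 1, where 1 is 0.6 m, a list of three; "roll": the turn about the tool's x normalised to -1 to 1, where 1 is 30 degrees. A call has 1 to 20 rows; each row is the pose to reach, as a shift and turn from the pose measured when the call began, along the tool's axes at that moment; what a row does not reach only later rows make up. A row lasts 1/8 s, in which the tool goes at most 62.5 mm and 10.7 degrees, less where a joint would pass 70% of its speed; a pose out of reach is approached as far as the arm can. A call with a number of a shift or a turn outside -1 to 1 is refused whole. A call with a gripper value outside its range is refused whole. The fingers move at their own pace and stop on an object; "force" is the grip in N (left out, the last holds). Time passes only in rows, so rows that repeat a pose let the fingers close. It gives the time, the measured TCP pose, the force and the opening at its end, in the units of the state.
- read_state(): the state, without advancing time (a new reading comes with each control period).
- read_camera(name): name is "scene" or "side" or "wrist"; returns a dict with "pixels" (420x560x3 uint8, blue, green, red), "intrinsics" (3x3 intrinsics, pixels), "D" ([k1, k2, p1, p2, k3] as OpenCV has them; the pictures are not rectified), "rvec" (rotation vector, rad) and "tvec" (3), from world to camera coordinates, as OpenCV has them; the wrist camera has in their place "tool_from_camera" (4x4, takes a point from camera to tool coordinates, whose origin is the TCP and whose axes are the tool frame's). Camera axes: x right, y down, z forward; pixel columns grow to the right and rows downward; lengths in m; the calibration is good to about 2 mm. A picture is of the moment at which its call begins: read the wrist's pose just before it. There is no depth.
- close_job(): hands the job in, once; it reports no verdict.
The state is a dict: "t": time; "q": joint angles; "dq": joint speeds; "joint_torque": joint torques, N m; "tool_pos": TCP position; "orientation": TCP orientation; "force": force on the tool from outside, world axes, zero at the start; "wrist_torque": the same for the moment, N m; "opening": finger opening in m.
Only numpy, scipy, OpenCV 4.12 (cv2) and the standard library are available. Lean on these libraries where they do the work, as an engineer would, in place of code of your own. Each camera call takes 0.05 s, during which the arm holds its last target. There are 200 camera calls.

## Working session

There is one attempt and no reset: what is moved stays moved. The work goes in short steps, Python scripts to look and compute and a tool call to move; the robot and the scene stay as the last step left them, time stands still between calls to the robot, and variables do not carry over. Pictures are saved under pics/ and viewed, about 8 in all and at most 12, crops included, and the job is handed in when it is done.

Besides the shell and the picture viewer there is one more tool, called after "Request:" as name(argument=value, ...), one argument or row to a line, values as JSON. apply_moves: Moves the arm, as the interface text tells. Its arguments: {"type":"object","properties":{"series":{"type":"array"},"force":{"type":"number"}},"required":["series"]}

```bash
mkdir -p pics; cat > h.py <<'E'
from plant import *
import numpy as np, cv2, json
def snap(n,f):
    s=read_state(); c=read_camera(n); cv2.imwrite('pics/'+f,c['pixels'])
    if n=='wrist':
        T=np.eye(4);T[:3,:3]=cv2.Rodrigues(np.array(s['orientation'],float))[0];T[:3,3]=s['tool_pos']
        W=T@np.array(c['tool_from_camera']); R=W[:3,:3];o=W[:3,3]
    else:
        Rc=cv2.Rodrigues(np.array(c['rvec'],float))[0];R=Rc.T;o=-R@np.array(c['tvec'],float).ravel()
    np.savez('pics/'+f[:-4],K=c['intrinsics'],D=np.array(c['D'],float),R=R,o=o)
def load(f): return np.load('pics/'+f[:-4]+'.npz')
def ray(f,uv):
    d=load(f);p=cv2.undistortPoints(np.array([[uv]],float),d['K'],d['D'])[0,0]
    return d['o'],d['R']@np.array([*p,1])
def onz(f,uv,z):
    o,r=ray(f,uv);return o+r*(z-o[2])/r[2]
def proj(f,P):
    d=load(f);R=d['R'].T
    return cv2.projectPoints(np.array(P,float).reshape(-1,1,3),cv2.Rodrigues(R)[0],-R@d['o'],d['K'],d['D'])[0].reshape(-1,2)
E
python3 - <<'E'
from h import *
for n in('scene','side','wrist'): snap(n,n+'0.png')
a=[cv2.imread(f'pics/{n}0.png') for n in('scene','side')]
cv2.imwrite('pics/m0.png',cv2.resize(np.vstack([a[0],a[1]]),None,fx=.71,fy=.71))
print(read_state())
E
```

```text
{'t': 0.15, 'q': array([-8.53999354e-02,  1.30999565e-01,  1.48902149e+00, -2.04534068e-05,
        1.52301077e+00, -8.54000854e-02]), 'dq': array([-1.67613861e-05, -1.01816553e-04, -4.66370013e-03, -1.51299478e-03,
       -5.43298153e-04,  7.62602456e-04]), 'joint_torque': array([ 8.59073725e-05, -5.60473788e+01, -4.92333663e+01,  7.68201635e-02,
        3.05504061e-02, -1.41810942e-04]), 'tool_pos': array([5.99558669e-01, 5.24229377e-05, 2.17825527e-01]), 'orientation': array([ 1.20859502,  1.2103327 , -1.21020748]), 'force': array([-0.24640622, -0.23337821, -0.49647535]), 'wrist_torque': array([ 0.01063112, -0.01143068,  0.04903026]), 'opening': 0.09336120790707156}
```

View pics/scene0.png

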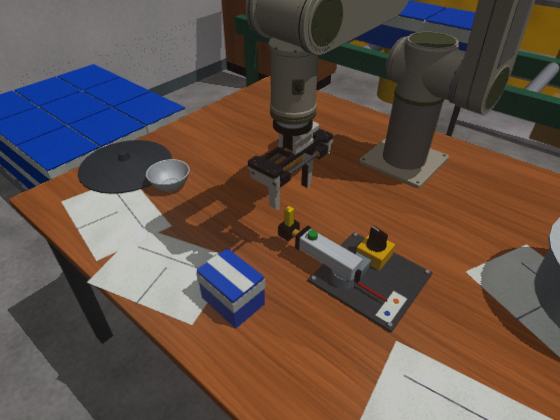

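View pics/side0.png

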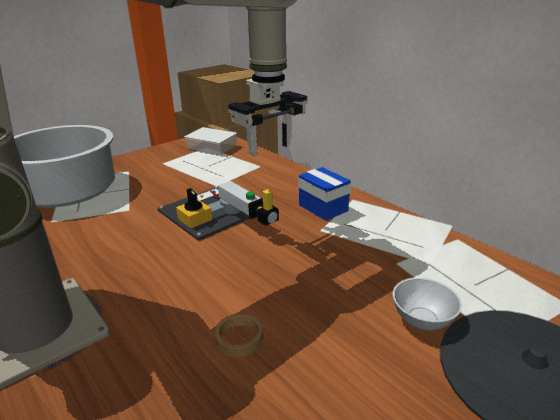

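View pics/wrist0.png

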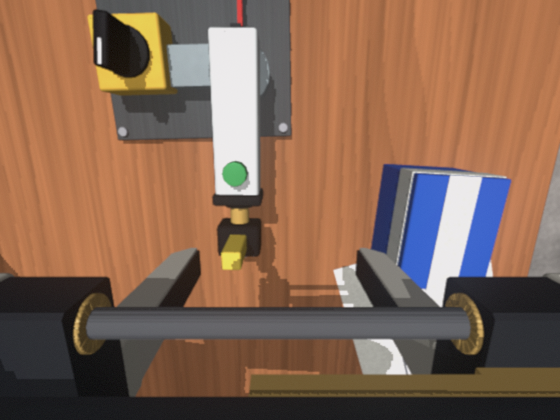

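The scene view shows the orange mark at about (396,300) and the blue one at (387,313). In the wrist view the button is at (234,174), the post top at (232,262), the knob at (122,45) and the plate's front corners at (118,138) and (290,137).

```bash
python3 - <<'E'
from h import *
f='scene0.png'; g='wrist0.png'
print('or',onz(f,(396,300),.013),'bl',onz(f,(387.5,313),.013))
print('btn',onz(g,(234,174),.099),'corner',onz(g,(118,138),.01),onz(g,(290,137),.01),'housing rear',onz(g,(211,30),.085),onz(g,(256,30),.085),'front',onz(g,(215,194),.085),onz(g,(258,192),.085))
print('btn scene',onz(f,(313,235),.099),'knobtop',onz(g,(102,14),.098),onz(g,(99,65),.098),'wristcam',load(g)['o'])
print('carton top scene',onz(f,(231,272),.1),'bowl',onz(f,(167,175),.05),'tape',onz('side0.png',(239,334),.02))
E
```

```text
or [0.53501278 0.26049521 0.013     ] bl [0.57843799 0.26331814 0.013     ]
btn [0.55805847 0.03750995 0.099     ] corner [0.40676893 0.06898908 0.01      ] [0.61417019 0.07020865 0.01      ] housing rear [0.54066852 0.16249422 0.085     ] [0.58035775 0.16248751 0.085     ] front [0.53595401 0.01539419 0.085     ] [0.57957204 0.01747091 0.085     ]
btn scene [0.56323376 0.04210345 0.099     ] knobtop [0.45310246 0.17051062 0.098     ] [0.4444093  0.13183278 0.098     ] wristcam [0.60004117 0.07550479 0.38482188]
carton top scene [ 0.77006805 -0.02307116  0.1       ] bowl [ 0.60305756 -0.47254712  0.05      ] tape [ 0.28280935 -0.28915177  0.02      ]
```

```bash
python3 - <<'E'
from h import *
s=read_state();R=cv2.Rodrigues(s['orientation'])[0];print(R.round(3))
print('shift/0.6',(R.T@(np.array([.449,.155,.219])-s['tool_pos'])/.6).round(3))
E
```

```text
[[-0.001  1.     0.   ]
 [ 0.     0.    -1.   ]
 [-1.    -0.001 -0.   ]]
shift/0.6 [-0.002 -0.251 -0.258]
```

Request:
apply_moves(
  series=[
    {"jaw": -1,"linear": [0,-0.08,-0.08],"roll": 0},
    {"jaw": -1,"linear": [0,-0.16,-0.16],"roll": 0},
    {"jaw": -1,"linear": [0,-0.25,-0.258],"roll": 0},
    {"jaw": -1,"linear": [0,-0.25,-0.258],"roll": 0},
    {"jaw": -1,"linear": [0,-0.25,-0.258],"roll": 0},
    {"jaw": -1,"linear": [0,-0.25,-0.258],"roll": 0},
  ],
  force=40,
)

```text
t: 0.9
tool_pos: [0.45, 0.1544, 0.2181]
orientation: [1.208, 1.21, -1.21]
force: [0.5, -0.6, 0.5]
opening: 0.0934
```

```bash
python3 - <<'E'
from h import *
snap('wrist','w1.png');print(load('w1.png')['K'])
E
```

```text
[[300.98297094   0.         277.79663235]
 [  0.         300.98297094 216.3203643 ]
 [  0.           0.           1.        ]]
```

View pics/w1.png

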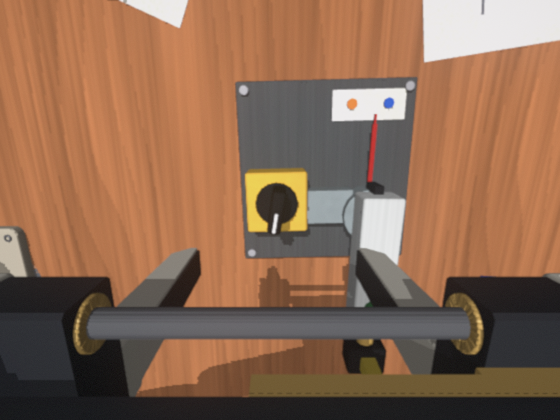

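The plate corners are at (236,79), (417,78) and (243,260). The orange mark is at (352,104), the blue at (389,103.5), the needle tip at (375,115) and the knob disc at about (277,204).

```bash
python3 - <<'E'
from h import *
g='w1.png'
im=cv2.imread('pics/'+g).astype(int);hsv=cv2.cvtColor(im.astype('uint8'),cv2.COLOR_BGR2HSV)
def cen(lo,hi,box):
    x0,y0,x1,y1=box;m=cv2.inRange(hsv,lo,hi)[y0:y1,x0:x1];v,u=np.nonzero(m);return (u.mean()+x0,v.mean()+y0,len(u)),u+x0,v+y0
o,_,_=cen((8,120,100),(22,255,255),(335,92,370,118));b,_,_=cen((105,120,80),(130,255,255),(370,92,403,118))
n,u,v=cen((170,100,60),(180,255,255),(355,105,390,190))
n2,u2,v2=cen((0,150,60),(5,255,255),(355,105,390,190))
u=np.r_[u,u2];v=np.r_[v,v2];k=v.argmin();p=np.polyfit(v,u,1);tip=(np.polyval(p,v.min()),v.min());rear=(np.polyval(p,v.max()),v.max())
print(o,b,tip,rear)
O=onz(g,o[:2],.013);B=onz(g,b[:2],.013);T=onz(g,tip,.025);Q=onz(g,rear,.025)
print('O',O,'B',B,np.linalg.norm(O-B),'tip',T,'rear',Q)
for c in((236,79),(417,78),(243,260)):print(onz(g,c,.01))
print('box',[onz(g,c,.06).round(4) for c in((246,170),(306.5,170),(249,234),(307,231.5))],'disc',onz(g,(277,204),.058))
cv2.imwrite('pics/w1c.png',cv2.resize(cv2.imread('pics/'+g)[80:270,230:420],None,fx=3.1,fy=3.1,interpolation=cv2.INTER_CUBIC))
E
```

```text
(np.float64(351.7916666666667), np.float64(103.43055555555556), 72) (np.float64(388.4366197183099), np.float64(102.52112676056338), 71) (np.float64(375.0934423259662), np.int64(115)) (np.float64(369.07688897577594), np.int64(181))
O [0.53599933 0.26223808 0.013     ] B [0.57844278 0.26322829 0.013     ] 0.04245499845222674 tip [0.560499   0.24885749 0.025     ] rear [0.55983975 0.17355385 0.025     ]
[0.40206874 0.28882683 0.01      ]
[0.60956817 0.28987595 0.01      ]
[0.4031658  0.06402518 0.01      ]
box [array([0.4159, 0.1909, 0.06  ]), array([0.481 , 0.1909, 0.06  ]), array([0.4173, 0.1182, 0.06  ]), array([0.4834, 0.1213, 0.06  ])] disc [0.44923497 0.1528855  0.058     ]
```

View pics/w1c.png

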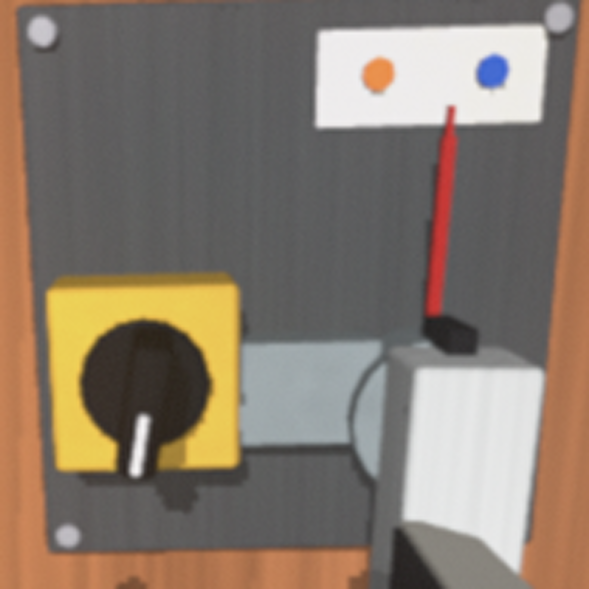

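Request:
apply_moves(
  series=[
    {"jaw": -1,"linear": [0.08,0,0.002],"roll": 0.25},
    {"jaw": -1,"linear": [0.16,0,0.002],"roll": 0.25},
    {"jaw": -1,"linear": [0.25,0,0.002],"roll": 0.25},
    {"jaw": -1,"linear": [0.25,0,0.002],"roll": 0.25},
    {"jaw": 1,"linear": [0.25,0,0.002],"roll": 0.25},
    {"jaw": 1,"linear": [0.25,0,0.002],"roll": 0.25},
    {"jaw": 1,"linear": [0.25,0,0.002],"roll": 0.25},
    {"jaw": 1,"linear": [0.25,0,0.002],"roll": 0.25},
    {"jaw": 1,"linear": [0.25,0,0.002],"roll": 0.25},
    {"jaw": 1,"linear": [0.25,0,0.002],"roll": 0.25},
  ],
  force=40,
)

```text
t: 2.2
tool_pos: [0.4499, 0.153, 0.068]
orientation: [1.305, 1.145, -1.307]
force: [-0.5, 0.2, -0.0]
opening: 0.0376
```

Request:
apply_moves(
  series=[
    {"jaw": 1,"linear": [0,0,0],"roll": 0},
    {"jaw": 1,"linear": [0,0,0],"roll": 0},
    {"jaw": 1,"linear": [0,0,0],"roll": 0},
    {"jaw": 1,"linear": [0,0,0],"roll": 0},
  ],
)

```text
t: 2.7
tool_pos: [0.4485, 0.1532, 0.0679]
orientation: [1.303, 1.147, -1.309]
force: [-7.2, 0.5, 5.7]
opening: 0.0134
```

Request:
apply_moves(
  series=[
    {"jaw": 1,"linear": [0,0,0],"roll": -0.2},
    {"jaw": 1,"linear": [0,0,0],"roll": -0.4},
    {"jaw": 1,"linear": [0,0,0],"roll": -0.6},
    {"jaw": 1,"linear": [0,0,0],"roll": -0.8},
    {"jaw": 1,"linear": [0,0,0],"roll": -1},
    {"jaw": 1,"linear": [0,0,0],"roll": -1},
  ],
)

```text
t: 3.45
tool_pos: [0.4478, 0.1531, 0.0679]
orientation: [0.913, 1.375, -0.919]
force: [-4.7, -1.2, 5.2]
opening: 0.014
```

Request:
apply_moves(
  series=[
    {"jaw": 1,"linear": [0,0,0],"roll": -0.2},
    {"jaw": 1,"linear": [0,0,0],"roll": -0.4},
    {"jaw": 1,"linear": [0,0,0],"roll": -0.6},
    {"jaw": 1,"linear": [0,0,0],"roll": -0.83},
    {"jaw": 1,"linear": [0,0,0],"roll": -0.83},
    {"jaw": 1,"linear": [0,0,0],"roll": -0.83},
  ],
)

```text
t: 4.2
tool_pos: [0.4473, 0.1528, 0.0678]
orientation: [0.581, 1.497, -0.587]
force: [-4.6, -2.3, 5.3]
opening: 0.0136
```

```bash
python3 - <<'E'
from h import *
snap('scene','s2.png');snap('wrist','w2.png')
a=cv2.imread('pics/s2.png')[190:340,260:460];b=cv2.imread('pics/w2.png')
cv2.imwrite('pics/m2.png',np.vstack([cv2.resize(a,(400,300),interpolation=cv2.INTER_CUBIC),cv2.resize(b,(400,300))]))
E
```

```text
(no output)
```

View pics/m2.png

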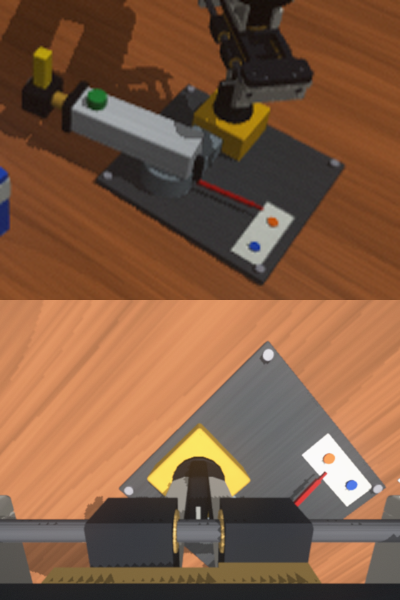

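The needle is now close to orange. In the scene crop its tip is at (263,209) and the mark at (272,222). In the wrist half, the tip is at (326,473) and the mark at (328,458). Next I measure both.

```bash
cat >> h.py <<'E'
def needle(g,box,piv=np.array([.5585,.134])):
    im=cv2.imread('pics/'+g);hsv=cv2.cvtColor(im,cv2.COLOR_BGR2HSV);x0,y0,x1,y1=box
    def pts(*rs):
        m=sum(cv2.inRange(hsv,lo,hi) for lo,hi in rs)[y0:y1,x0:x1]
        n,l,st,c=cv2.connectedComponentsWithStats(m);k=1+st[1:,4].argmax();v,u=np.nonzero(l==k);return np.c_[u+x0,v+y0].astype(float)
    o=pts(((9,150,150),(20,255,255)));r=pts(((0,170,60),(5,255,255)),((172,120,60),(180,255,255)))
    O=onz(g,o.mean(0),.013)[:2];N=np.array([onz(g,p,.025)[:2] for p in r])
    c=N.mean(0);d=np.linalg.svd(N-c)[2][0];d*=np.sign(d[1]);nl=np.array([d[1],-d[0]]);t=(N-c)@d
    tip=c+d*t.max();e=tip-piv;e/=np.linalg.norm(e)
    print(g,len(o),len(r),'O',O.round(4),'tip',tip.round(4),'dir',d.round(3),'len',np.ptp(t).round(3),'offs(line)',(nl@(O-c)).round(4),'offs(pivot-tip)',(np.array([e[1],-e[0]])@(O-piv)).round(4), 'line at piv',(nl@(piv-c)).round(4))
E
python3 - <<'E'
from h import *
needle('w1.png',(330,92,395,183))
needle('w2.png',(400,190,530,285))
needle('s2.png',(350,270,410,320))
needle('scene0.png',(350,270,410,320))
E
```

```text
w1.png 57 213 O [0.5357 0.262 ] tip [0.5605 0.2424] dir [0.012 1.   ] len 0.069 offs(line) -0.025 offs(pivot-tip) -0.0251 line at piv -0.0007
w2.png 151 267 O [0.5357 0.2622] tip [0.5399 0.2471] dir [-0.17   0.985] len 0.043 offs(line) -0.0016 offs(pivot-tip) -0.0017 line at piv -0.0009
s2.png 17 75 O [0.5359 0.2611] tip [0.5368 0.2447] dir [-0.188  0.982] len 0.075 offs(line) 0.0022 offs(pivot-tip) 0.0023 line at piv 0.0005
scene0.png 18 72 O [0.5362 0.2612] tip [0.5595 0.2465] dir [0.024 1.   ] len 0.074 offs(line) -0.0236 offs(pivot-tip) -0.0234 line at piv 0.0017
```

Request:
apply_moves(
  series=[
    {"jaw": -0.2,"linear": [0,0,0],"roll": 0},
    {"jaw": -0.2,"linear": [0,0,0],"roll": 0},
    {"jaw": -0.2,"linear": [0,0,0],"roll": 0},
    {"jaw": -0.2,"linear": [0,0,0],"roll": 0},
    {"jaw": -0.2,"linear": [0,0,0],"roll": 0},
    {"jaw": -0.2,"linear": [-0.08,0,0],"roll": 0},
    {"jaw": 1,"linear": [-0.16,0,0],"roll": 0.3},
    {"jaw": 1,"linear": [-0.25,0,0],"roll": 0.6},
    {"jaw": 1,"linear": [-0.25,0,0],"roll": 0.9},
    {"jaw": 1,"linear": [-0.25,0,0],"roll": 1},
    {"jaw": 1,"linear": [-0.25,0,0],"roll": 1},
  ],
)

```text
t: 5.68
tool_pos: [0.4484, 0.153, 0.218]
orientation: [0.981, 1.342, -0.989]
force: [0.1, 0.4, 0.3]
opening: 0.0102
```

```bash
python3 - <<'E'
from h import *
snap('wrist','w3.png');snap('scene','s3.png')
for p in ((.5357,.262,.013),(.56,.08,.085)): print(proj('w3.png',p))
u=proj('w3.png',(.5357,.262,.013))[0].astype(int)
try: needle('w3.png',(u[0]-60,u[1]-25,u[0]+60,u[1]+80))
except Exception as e: print(e)
needle('s3.png',(350,270,410,320))
s=read_state();R=cv2.Rodrigues(s['orientation'])[0];print(s['opening'],s['tool_pos'])
a=np.arctan(.18/.984);bx=np.array([np.sin(a),-np.cos(a),0]);by=np.array([np.cos(a),np.sin(a),0]);P=np.array([.5585,.134,0])
print('ang to roll deg (+=cw)',np.degrees(np.arctan2(R[1,1],R[0,1])-a))
for n,d,z in(('btn',.098,.125),('post',.172,.17)): print(n,P+bx*d,(R.T@(P+bx*d+[0,0,z]-s['tool_pos'])/.6).round(4))
E
```

```text
[[376.10239499 130.03972747]]
[[354.16548341 298.06048257]]
w3.png 57 212 O [0.5359 0.2621] tip [0.5393 0.2431] dir [-0.183  0.983] len 0.071 offs(line) 0.0001 offs(pivot-tip) -0.0001 line at piv -0.0011
s3.png 17 73 O [0.5359 0.2611] tip [0.537  0.2448] dir [-0.186  0.983] len 0.075 offs(line) 0.002 offs(pivot-tip) 0.0021 line at piv 0.0006
0.003032094904480743 [0.44823343 0.15293956 0.21765036]
ang to roll deg (+=cw) 6.9405194214715245
btn [0.57613422 0.03759961 0.        ] [0.153  0.1475 0.2471]
post [ 0.58944985 -0.03519251  0.        ] [0.078  0.132  0.3695]
```

Request:
apply_moves(
  series=[
    {"jaw": 1,"linear": [0,0.05,0.08],"roll": 0.1},
    {"jaw": 1,"linear": [0,0.1,0.16],"roll": 0.23},
    {"jaw": 1,"linear": [0,0.1475,0.247],"roll": 0.23},
    {"jaw": 1,"linear": [0.08,0.1475,0.247],"roll": 0.23},
    {"jaw": 1,"linear": [0.153,0.1475,0.247],"roll": 0.23},
    {"jaw": 1,"linear": [0.153,0.1475,0.247],"roll": 0.23},
    {"jaw": 1,"linear": [0.153,0.1475,0.247],"roll": 0.23},
  ],
)

```text
t: 6.65
tool_pos: [0.5769, 0.0378, 0.1267]
orientation: [1.07, 1.294, -1.078]
force: [0.7, 0.5, 1.0]
opening: 0.0005
```

```bash
python3 - <<'E'
from h import *
snap('wrist','w4.png');snap('scene','s4.png');snap('side','d4.png')
s=read_state();print(s['tool_pos'],s['force'])
a=cv2.imread('pics/s4.png')[160:280,240:400];b=cv2.imread('pics/w4.png');d=cv2.imread('pics/d4.png')[110:230,190:350]
r=lambda i:cv2.resize(i,(400,300),interpolation=cv2.INTER_CUBIC)
cv2.imwrite('pics/m4.png',np.vstack([np.hstack([r(a),r(d)]),np.hstack([r(b),r(b)*0])]))
E
```

```text
[0.57782693 0.03785586 0.1278874 ] [0.46324561 0.39716703 1.75423083]
```

View pics/m4.png

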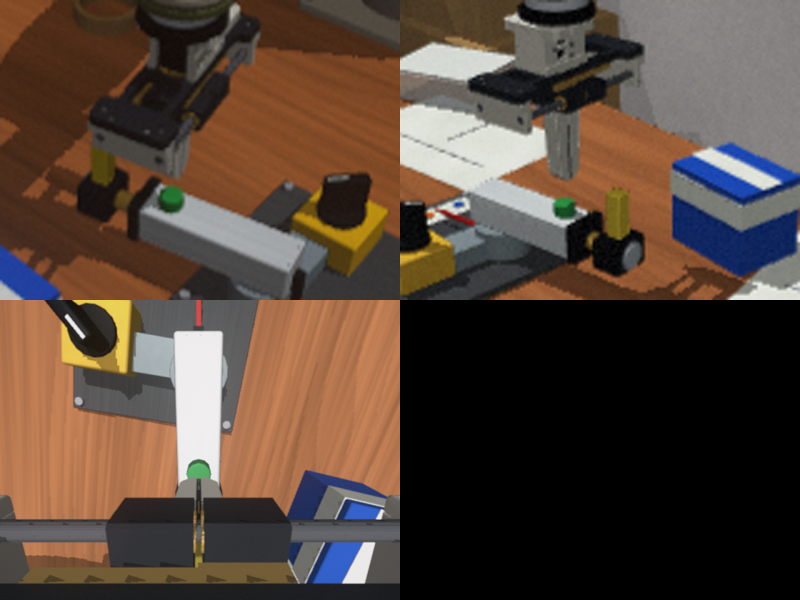

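The boom runs straight up the wrist image, with the fingers over the button. The button's rear edge shows at about (277,223) in full pixels. I check that against the predicted position.

```bash
python3 - <<'E'
from h import *
for g,box in(('w4.png',(250,200,305,270)),('s4.png',(290,220,330,250)),('d4.png',(235,180,275,205))):
    hsv=cv2.cvtColor(cv2.imread('pics/'+g),cv2.COLOR_BGR2HSV);x0,y0,x1,y1=box
    v,u=np.nonzero(cv2.inRange(hsv,(45,120,50),(85,255,255))[y0:y1,x0:x1]);u=u+x0;v=v+y0
    print(g,len(u),u.min(),u.max(),v.min(),v.max(),onz(g,(u.mean(),v.mean()),.093 if g!='w4.png' else .099))
    if g=='w4.png': print('back edge',onz(g,(u.mean(),v.min()),.099),'right/left',onz(g,(u.max()+1,v[u.argmax()]),.099),onz(g,(u.min(),v[u.argmin()]),.099))
E
```

```text
w4.png 474 263 293 230 249 [0.57630121 0.04250813 0.099     ]
back edge [0.57508937 0.04907569 0.099     ] right/left [0.58746346 0.04329523 0.099     ] [0.56626204 0.04081949 0.099     ]
s4.png 71 304 312 235 244 [0.57657968 0.03847148 0.093     ]
d4.png 55 252 259 189 196 [0.57618141 0.03924852 0.093     ]
```

Request:
apply_moves(
  series=[
    {"jaw": 1,"linear": [0.042,0,0],"roll": 0},
    {"jaw": 1,"linear": [0.052,0,0],"roll": 0},
    {"jaw": 1,"linear": [0.06,0,0],"roll": 0},
    {"jaw": 1,"linear": [0.065,0,0],"roll": 0},
    {"jaw": 1,"linear": [0.068,0,0],"roll": 0},
    {"jaw": 1,"linear": [0.068,0,0],"roll": 0},
    {"jaw": 1,"linear": [0.068,0,0],"roll": 0},
  ],
)

```text
t: 7.68
tool_pos: [0.5791, 0.0381, 0.091]
orientation: [1.073, 1.289, -1.074]
force: [-10.4, 0.8, 21.9]
opening: 0.0006
```

Request:
apply_moves(
  series=[
    {"jaw": 1,"linear": [-0.02,0,0],"roll": 0},
    {"jaw": -1,"linear": [-0.1,0,0],"roll": 0},
    {"jaw": -1,"linear": [-0.16,0,0],"roll": 0},
    {"jaw": -1,"linear": [-0.16,0,0.06],"roll": 0},
    {"jaw": -1,"linear": [-0.16,0,0.1],"roll": 0},
    {"jaw": -1,"linear": [-0.16,0,0.1],"roll": 0},
    {"jaw": -1,"linear": [-0.16,0,0.1],"roll": 0},
    {"jaw": -1,"linear": [-0.16,0,0.1],"roll": 0},
  ],
)

```text
t: 8.68
tool_pos: [0.5898, -0.02, 0.1871]
orientation: [1.072, 1.29, -1.074]
force: [0.0, 0.1, 0.4]
opening: 0.0659
```

```bash
python3 - <<'E'
from h import *
snap('wrist','w5.png');snap('scene','s5.png');snap('side','d5.png')
s=read_state();print(s['tool_pos'],s['force'],s['opening'])
needle('s5.png',(350,270,410,320))
for g,box in(('w5.png',(200,150,350,300)),('s5.png',(290,220,330,250)),('d5.png',(235,180,275,205))):
    hsv=cv2.cvtColor(cv2.imread('pics/'+g),cv2.COLOR_BGR2HSV);x0,y0,x1,y1=box
    v,u=np.nonzero(cv2.inRange(hsv,(45,120,50),(85,255,255))[y0:y1,x0:x1]);u=u+x0;v=v+y0
    print(g,len(u),u.min(),u.max(),v.min(),v.max(),onz(g,(u.mean(),v.mean()),.088 if g!='w5.png' else .091))
R=cv2.Rodrigues(s['orientation'])[0];print('tooly ang',np.degrees(np.arctan2(R[1,1],R[0,1])))
E
```

```text
[ 0.58988146 -0.02016605  0.18706807] [0.54114863 0.25737699 0.29149209] 0.07776986165933437
s5.png 17 65 O [0.5359 0.2611] tip [0.5382 0.2373] dir [-0.18   0.984] len 0.067 offs(line) 0.0021 offs(pivot-tip) 0.0024 line at piv 0.0014
w5.png 254 264 288 150 162 [0.57848291 0.03538543 0.091     ]
s5.png 53 304 312 238 244 [0.57798569 0.03838175 0.088     ]
d5.png 32 252 259 192 196 [0.577727  0.0406941 0.088    ]
tooly ang 10.507220534205794
```

View pics/w5.png

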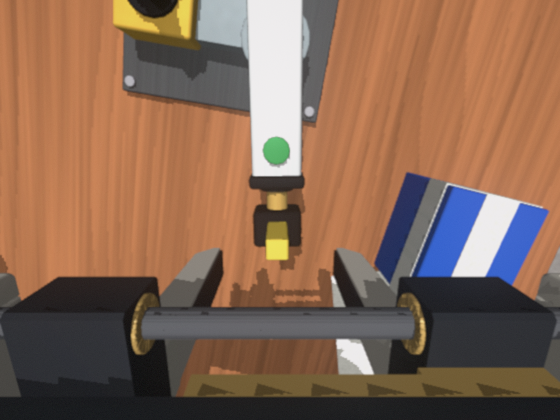

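The needle has not moved. The button is now low on the housing. The post's top face is centred near (277,247).

```bash
python3 - <<'E'
from h import *
s=read_state();R=cv2.Rodrigues(s['orientation'])[0];g='w5.png'
top=onz(g,(277.5,247),.133);b=onz(g,(276.5,150),.091)
print(top,b,'dist',np.linalg.norm((top-b)[:2]),load(g)['o'])
d=(top-b)[:2];print('boom ang from 2 pts',np.degrees(np.arctan2(d[0],-d[1])))
t=top.copy();t[2]=.095;print((R.T@(t-s['tool_pos'])/.6).round(4))
P=np.array([.5585,.134,.095])+.172*np.array([.183,-.983,0]);print(P,(R.T@(P-s['tool_pos'])/.6).round(4))
E
```

```text
[ 0.59211883 -0.03109695  0.133     ] [0.57809095 0.03967482 0.091     ] dist 0.07214862916334046 [0.57652632 0.054348   0.35410157]
boom ang from 2 pts 11.211452395446214
[0.1535 0.0004 0.0184]
[ 0.589976 -0.035076  0.095   ] [ 0.1535 -0.0043  0.0243]
```

Request:
apply_moves(
  series=[
    {"jaw": -1,"linear": [0.05,0,0.022],"roll": 0},
    {"jaw": -1,"linear": [0.12,0,0.022],"roll": 0},
    {"jaw": -1,"linear": [0.153,0,0.022],"roll": 0},
    {"jaw": -1,"linear": [0.153,0,0.022],"roll": 0},
    {"jaw": 1,"linear": [0.153,0,0.022],"roll": 0},
    {"jaw": 1,"linear": [0.153,0,0.022],"roll": 0},
    {"jaw": 1,"linear": [0.153,0,0.022],"roll": 0},
    {"jaw": 1,"linear": [0.153,0,0.022],"roll": 0},
    {"jaw": 1,"linear": [0.153,0,0.022],"roll": 0},
    {"jaw": 1,"linear": [0.153,0,0.022],"roll": 0},
    {"jaw": 1,"linear": [0.153,0,0.022],"roll": 0},
    {"jaw": 1,"linear": [0.153,0,0.022],"roll": 0},
    {"jaw": 1,"linear": [0.153,0,0.022],"roll": 0},
  ],
  force=30,
)

```text
t: 10.45
tool_pos: [0.5918, -0.0334, 0.0951]
orientation: [1.072, 1.29, -1.074]
force: [-2.8, -1.8, 1.7]
opening: 0.0182
```

```bash
python3 - <<'E'
from h import *
snap('scene','s6.png');snap('wrist','w6.png');needle('s6.png',(350,270,410,320))
s=read_state();print(s['tool_pos'],s['force'],s['opening'])
E
```

```text
s6.png 17 72 O [0.5359 0.2611] tip [0.5365 0.2438] dir [-0.189  0.982] len 0.074 offs(line) 0.0027 offs(pivot-tip) 0.0029 line at piv 0.0008
[ 0.59187284 -0.03334353  0.09513219] [-2.77639918 -0.59654569  1.24249584] 0.017735417183131538
```

Request:
apply_moves(
  series=[
    {"jaw": 1,"linear": [0,0,0.015],"roll": 0},
    {"jaw": 1,"linear": [0,0,0.03],"roll": 0},
    {"jaw": 1,"linear": [0,0,0.045],"roll": 0},
    {"jaw": 1,"linear": [0,0,0.06],"roll": 0},
    {"jaw": 1,"linear": [0,0,0.075],"roll": 0},
    {"jaw": 1,"linear": [0,0,0.09],"roll": 0},
    {"jaw": 1,"linear": [0,0,0.105],"roll": 0},
    {"jaw": 1,"linear": [0,0,0.12],"roll": 0},
    {"jaw": 1,"linear": [0,0,0.135],"roll": 0},
    {"jaw": 1,"linear": [0,0,0.15],"roll": 0},
    {"jaw": 1,"linear": [0,0,0.16],"roll": 0},
    {"jaw": 1,"linear": [0,0,0.168],"roll": 0},
    {"jaw": 1,"linear": [0,0,0.17],"roll": 0},
    {"jaw": 1,"linear": [0,0,0.17],"roll": 0},
    {"jaw": 1,"linear": [0,0,0.17],"roll": 0},
    {"jaw": 1,"linear": [0,0,0.17],"roll": 0},
  ],
  force=45,
)

```text
t: 12.55
tool_pos: [0.6105, -0.1319, 0.0949]
orientation: [1.073, 1.293, -1.072]
force: [-0.1, 10.7, -0.1]
opening: 0.0176
```

```bash
python3 - <<'E'
from h import *
for n in('scene','side','wrist'): snap(n,n+'7.png')
needle('scene7.png',(350,270,410,320))
s=read_state();print(s['tool_pos'],s['force'],s['opening'])
a=cv2.imread('pics/scene7.png')[170:320,220:420];d=cv2.imread('pics/side7.png')[110:260,180:380];b=cv2.imread('pics/wrist7.png')
r=lambda i:cv2.resize(i,(400,300),interpolation=cv2.INTER_CUBIC)
cv2.imwrite('pics/m7.png',np.vstack([np.hstack([r(a),r(d)]),np.hstack([r(b),r(b[0:250,150:483])])]))
E
```

```text
scene7.png 17 71 O [0.5359 0.2611] tip [0.5368 0.2438] dir [-0.184  0.983] len 0.074 offs(line) 0.0024 offs(pivot-tip) 0.0025 line at piv 0.0011
[ 0.61042895 -0.13188389  0.09487248] [-0.11983569 10.84149308 -0.31105798] 0.017545666530792543
```

View pics/m7.png

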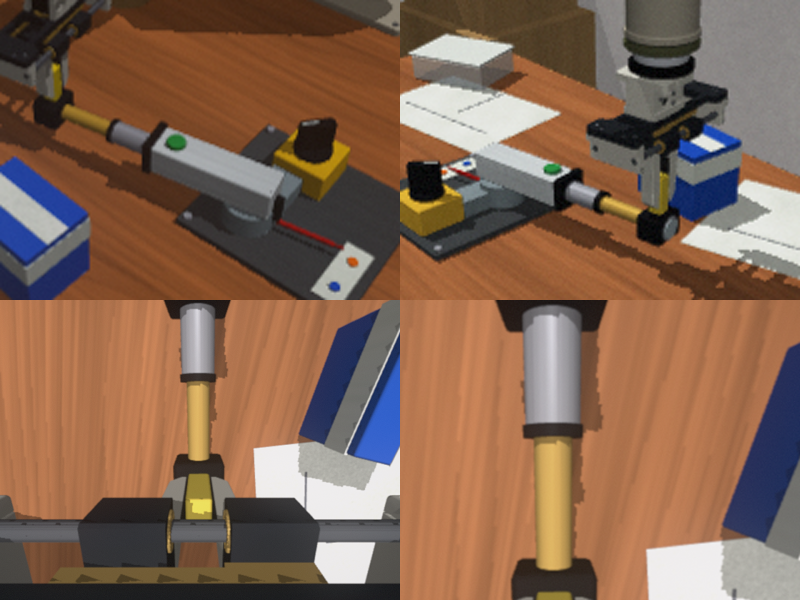

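Request:
apply_moves(
  series=[
    {"jaw": 1,"linear": [0,0,0.003],"roll": 0},
    {"jaw": 1,"linear": [0,0,0.005],"roll": 0},
    {"jaw": 1,"linear": [0,0,0.005],"roll": 0},
    {"jaw": 1,"linear": [0,0,0.005],"roll": 0},
    {"jaw": 1,"linear": [0,0,0.005],"roll": 0},
    {"jaw": 1,"linear": [0,0,0.005],"roll": 0},
    {"jaw": 1,"linear": [0,0,0.005],"roll": 0},
    {"jaw": 1,"linear": [0,0,0.005],"roll": 0},
  ],
)

```text
t: 13.7
tool_pos: [0.6106, -0.132, 0.0945]
orientation: [1.075, 1.298, -1.07]
force: [-2.3, 16.7, 2.9]
opening: 0.0177
```

```bash
python3 - <<'E'
from h import *
snap('scene','scene8.png');snap('side','side8.png')
needle('scene8.png',(350,270,410,320))
s=read_state();print(s['tool_pos'],s['force'],s['opening'])
# bystanders: pixel change against the first pictures
for n,box in(('scene',(190,245,270,325)),('side',(295,165,355,220)),('side',(385,270,470,335)),('side',(205,305,270,365))):
    x0,y0,x1,y1=box;d=cv2.absdiff(cv2.imread(f'pics/{n}0.png'),cv2.imread(f'pics/{n}8.png'))[y0:y1,x0:x1];print(n,box,(d.max(2)>40).mean().round(3))
E
```

```text
scene8.png 16 74 O [0.5359 0.2608] tip [0.5363 0.2437] dir [-0.192  0.981] len 0.074 offs(line) 0.0028 offs(pivot-tip) 0.003 line at piv 0.0007
[ 0.61055523 -0.13200811  0.09449653] [-2.71201756 16.39633061  1.46802627] 0.017734802034126765
scene (190, 245, 270, 325) 0.079
side (295, 165, 355, 220) 0.382
side (385, 270, 470, 335) 0.104
side (205, 305, 270, 365) 0.194
```

View pics/side8.png

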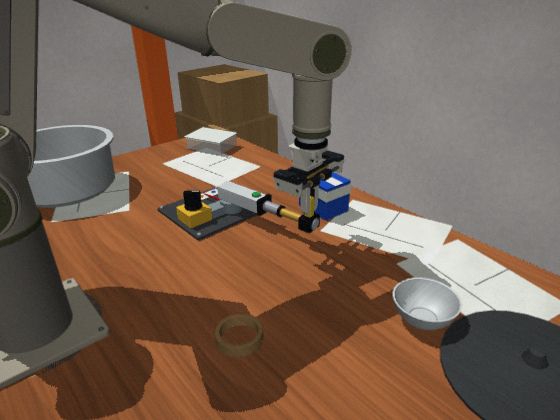

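In the side view, the carton (330,195), bowl (427,303) and tape roll (239,334) are where they started. Only the shadows and the arm's occlusion changed. The head at (310,222) is held and the telescope is fully out, so I hand in.

```bash
python3 -c "
from plant import *
print(close_job())"
```

```text
the job is handed in; nothing more can be done
None
```

The job is handed in at about 14 s of the 54 s allowed. I turned the aim knob about 55° counter-clockwise onto the orange mark and pressed the green button. Then I gripped the yellow post from above at 45 N and pulled the telescope out 100 mm. The hand-in gives no verdict, so the lines below are my own last checks.

- **Needle:** the two cameras disagreed by about 2 mm, roughly the calibration error. After the knob was set, the wrist camera put the needle 0 mm off orange and the scene camera put it 2.1 mm off. With the telescope extended, only the scene camera could see the needle, and it read 2.8 mm off, inside the 5 mm limit. I left it there.
- **Button:** the fingers went down to 91 mm above the bench, which is full travel. The press drew about 10 N of side force, but the needle reading did not change.
- **Telescope:** it is at the second stop. Commanding another 3 mm raised the pull from 11 to 16 N with no further movement. Both sections are visibly out, and the grip is holding on the 18 mm post.
- **Bystanders:** the carton, bowl and tape roll are in their original places by eye in the last side picture. An automatic before-and-after comparison did flag changes around them, which I put down to shadows and the arm blocking the view.

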